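# Load two label rolls on the bench roll holder

## Task

Get the label station ready: lay the two wide label rolls side by side in the cradle of the roll holder, between its two upright cheeks. Then take the spindle by its handle and push it through the cheek that faces the spindle's rest, through both roll cores and out through the far cheek until its collar is fully home against the cheek, and let go. Leave the narrow roll and the other things on the bench where they are.

Things in the scene. Friction and masses are not known exactly. Their poses are not given: they have to be found in the camera images.
- holder: Fixed grey roll holder. Origin: centre of its underside on the bench; z up, y along the roll axis, +y towards the near cheek (facing the spindle's rest). Base 90 (x) x 150 (y) x 12 mm. Two aluminium cheeks, each 10 mm thick (y), 52 mm wide (x), 92 mm tall, stand at y = +52 to +62 mm (near) and -62 to -52 mm (far): 104 mm free between them.
- cradle (a point): Middle of the roll axis between the cheeks, 70 mm above the bench; axes as the holder's. A 60 mm roll on the cradle (two 8 mm bars along y, at x = +-20 mm, centres 42.5 mm high, on a block 46 mm wide and 38 mm high) has its axis here. Two rolls side by side have their centres at about y = +-25 mm.
- near_hole (a point): Where the spindle goes in: centre of the mouth of the 20 mm round hole in the outer (+y) face of the near cheek, 70 mm above the bench, with a 3 mm chamfer; axes as the holder's.
- far_hole (a point): Where the spindle's tip comes out: centre of the 20 mm hole in the outer (-y) face of the far cheek (its chamfer is on the inner side); axes as the holder's.
- roll_a: One of the two wide paper label rolls: 60 mm diameter, 44 mm wide, core hole 26 mm right through, 110 g. Origin at its centre, y along its axis (ends alike); x and z turn as it rolls. Starts on its round side, axis level and 45 mm above the bench, in a low black chock 60 x 64 mm, 21.5 mm high. Can be taken from above across its diameter.
- roll_b: The other wide label roll, the same as roll_a, in another such chock. The two are interchangeable.
- narrow_roll: A narrow label roll, only 22 mm wide but otherwise like the wide ones, in a third such chock; not wanted now. Origin at its centre, y along its axis.
- spindle: Spindle, 160 g: steel shaft 14 mm thick, 136 mm long, its tip tapered to 7 mm over 10 mm; steel collar 31 mm wide, 6 mm thick; black square handle 21 x 21 x 55 mm. Origin on the axis at the collar's shaft-side face; shaft to y = -136 mm, handle y = +6 to +61 mm. Starts level, z up, axis 40 mm high. Home: origin at the near hole's mouth, y as the holder's.
- spindle_tip (a point): End of the spindle's tapered tip, on its axis; 12 mm beyond the far cheek when home.
- spindle_grip (a point): Middle of the spindle's handle, on its axis: grip it here from above, fingers on the handle's two x sides.
- rest: Fixed black rest that the spindle starts on. Origin on the bench below the collar face, y along the spindle (tip to -y). Base 50 mm wide, y = -110 to +20 mm; a notched support 50 mm wide, 48 mm high at y = -100 mm; a keel 16 mm wide, 29.5 mm high carries the handle from below.
- screwdriver: Bystander: screwdriver lying on the bench, 190 mm long.
- pack: Bystander: flat black battery pack 50 x 100 x 18 mm, origin under its centre.
- radio: Bystander: black handheld radio lying flat, 56 x 110 x 34 mm with a 100 mm aerial, origin under its centre.
Things that resemble listed ones, but are neither listed nor needed, are in the scene too. Leave any turquoise look-alike of the spindle alone. What is shaped like the roll_a but yellow is not meant.

How it is judged:
On the way, in this order (a step that is already met when the one before it is completed fails the run):
1. one wide roll lies in the holder's cradle, released (((x of roll_a in the frame of holder between -0.008 and 0.008 m and y of roll_a in the frame of holder between -0.031 and 0.031 m and z of roll_a in the frame of holder between 0.063 and 0.077 m and angle between the y axis of roll_a and the y axis of holder, either way round below 0.15 rad and contact force between roll_a and the fingers below 0.2 N and linear speed of roll_a below 0.05 m/s) or (x of roll_b in the frame of holder between -0.008 and 0.008 m and y of roll_b in the frame of holder between -0.031 and 0.031 m and z of roll_b in the frame of holder between 0.063 and 0.077 m and angle between the y axis of roll_b and the y axis of holder, either way round below 0.15 rad and contact force between roll_b and the fingers below 0.2 N and linear speed of roll_b below 0.05 m/s))), for 0.2 s.
2. both wide rolls lie side by side in the holder's cradle, released (x of roll_a in the frame of holder between -0.008 and 0.008 m and y of roll_a in the frame of holder between -0.031 and 0.031 m and z of roll_a in the frame of holder between 0.063 and 0.077 m and angle between the y axis of each of roll_a, roll_b and the y axis of holder, either way round below 0.15 rad and contact force between each of roll_a, roll_b and the fingers below 0.2 N and linear speed of each of roll_a, roll_b below 0.05 m/s and x of roll_b in the frame of holder between -0.008 and 0.008 m and y of roll_b in the frame of holder between -0.031 and 0.031 m and z of roll_b in the frame of holder between 0.063 and 0.077 m), for 0.2 s.
3. the spindle's tip has gone through the near cheek's hole, both rolls still in the cradle (all of step 2 and x of spindle_tip in the frame of holder between -0.008 and 0.008 m and z of spindle_tip in the frame of holder between 0.062 and 0.078 m and y of spindle_tip in the frame of holder below 0.045 m), for 0.05 s.
At the end, for the whole second after the job is handed in: Both wide rolls lie in the cradle (within 8 mm sideways, 7 mm in height, 0.15 rad of its axis); the spindle runs through near cheek, both cores and far cheek, within 0.12 rad of the axis, tip 7 to 18 mm beyond the far cheek (12: collar on cheek); all released, at rest (all of step 2 and x of spindle_tip in the frame of holder between -0.008 and 0.008 m and z of spindle_tip in the frame of holder between 0.062 and 0.078 m and y of spindle_tip in the frame of holder between -0.08 and -0.069 m and angle between the y axis of spindle and the y axis of holder, either way round below 0.12 rad and contact force between spindle and the fingers below 0.2 N and linear speed of spindle below 0.02 m/s); the robot touches nothing.
It fails at once if the narrow roll is moved more than 20 mm (distance of narrow_roll from where it was at the start of the episode above 0.02 m).
It fails at once if the screwdriver is moved more than 30 mm (distance of screwdriver from where it was at the start of the episode above 0.03 m).
It fails at once if the pack is moved more than 30 mm (distance of pack from where it was at the start of the episode above 0.03 m).
It fails at once if the radio is moved more than 30 mm (distance of radio from where it was at the start of the episode above 0.03 m).
It also fails if it takes over 72 s, if anything falls off the work surface, if the arm or the gripper's body presses on something with over 40 N, if the wrist force passes 120 N, or if a joint passes its speed limit or range.

## Robot

A 6-joint arm with a two-finger parallel gripper is mounted at the origin on the work surface. World frame = base frame: x ahead of the robot, y to its left, z up, the work surface at z = 0. Lengths are in m, angles in rad, forces in N, time in s.
With the tool pointing down it reaches from about 0.25 to 0.775 m from the base axis. Payload 4 kg.
Tool frame: the origin (TCP) lies between the finger pads; the fingertips stand 11 mm ahead of it and the grasp point (between the pads) lies 8 mm behind it (robot.tip_extent is the z of the fingertips in the tool frame, in m); z points along the fingers, y is the line along which they close (so a half turn about z gives the same grasp; the last joint's range is limited). The gripper opens to 94 mm and grips with 3 to 60 N. Pads are 16 mm wide; open, the fingers measure 119 mm over their backs; the gripper's body (75 mm by 177 mm) begins 78 mm behind the grasp point.
Start: joints at [1.233, 0.087, 1.371, -0, 1.684, -0.103], TCP at [0.128, 0.535, 0.193] pointing down, gripper open.
Joint ranges: [-3.1, 3.1], [-0.76, 2.03], [0.27, 2.55], [-1.08, 4.22], [0.17, 2.65], [-2.57, 2.57]. Speed limits (rad/s): [2.79, 2.79, 3.14, 3.14, 3.14, 3.14].

## Interface

Orientations are given as [roll, pitch, yaw] about the fixed x, y, z axes, in that order (R = Rz(yaw) Ry(pitch) Rx(roll)).
In Python, from bench import robot, imaging gives the robot as it stands.
- The arm moves only by the shell command python3 -m pendant 'ROWS'. ROWS is JSON, a list of rows, each a list of 7 numbers: the shift along the world's x, y, z in cm, then the turn, a rotation vector about the world's x, y, z in degrees, then the opening, from 0 (shut) to 1 (fully open). In form: [[dx, dy, dz, ax, ay, az, jaw], ...]. A call has 1 to 8 rows; each row shifts and turns the commanded pose from where the row before left it; what a row does not reach is not made up. A row lasts 1/10 s, in which the tool goes at most 50 mm and 8.59 degrees, less where a joint would pass 70% of its speed; a pose out of reach is approached as far as the arm can. A call is refused whole if a number of a shift passes 5 or a number of a turn 8.59, either way. A call with a gripper value outside its range is refused whole. The fingers move at their own pace and stop on an object; the grip force is fixed at half the most. Time passes only in rows, so rows that do not move let the fingers close. It gives the time, the measured TCP pose, the force, the opening and the grip force at its end, in the units of the state.
- robot.get_obs(): the state, without advancing time (a new reading comes with each control period).
- imaging.snapshot(name): name is "scene" or "top"; returns the picture (480x640x3 uint8, red, green, blue); there is no depth.
- imaging.camera_params(name): a dict with "camera_matrix" (3x3 intrinsics, pixels), "R" (3x3) and "t" (3): a world point X has camera coordinates R X + t. Camera axes: x right, y down, z forward; pixel columns grow to the right and rows downward; lengths in m; the calibration is good to about 2 mm. A picture is of the moment at which its call begins. camera_params takes no time and is no camera call.
- robot.close_job(): hands the job in; it is judged then, once.
The state is a dict: "time": time; "joint_positions": joint angles; "qvel": joint speeds; "joint_torque": joint torques, N m; "tool_pos": TCP position; "ee_rot": TCP orientation; "wrist_force": force on the tool from outside, world axes, zero at the start; "wrist_torque": the same for the moment, N m; "width": finger opening in m; "finger_force": force on a finger pad.
Only numpy, scipy, OpenCV 4.12 (cv2) and the standard library are available. Lean on these libraries where they do the work, as an engineer would, in place of code of your own. Each camera call takes 0.05 s, during which the arm holds its last target. There are 200 camera calls.

## Working session

There is one attempt and no reset: what is moved stays moved. The work goes in short steps, Python scripts to look and compute and a shell command to move; the robot and the scene stay as the last step left them, time stands still between calls to the robot, and variables do not carry over. Pictures are saved under pics/ and viewed, at most 10 in all, crops included, and the job is handed in when it is done.

```bash
ls; mkdir -p pics; python3 - <<'E'
from bench import robot, imaging
import cv2
for n in("scene","top"):
    im=imaging.snapshot(n); cv2.imwrite(f"pics/{n}0.png",im[:,:,::-1])
    p=imaging.camera_params(n); print(n,p["camera_matrix"],p["R"],p["t"])
o=robot.get_obs(); print({k:o[k] for k in("time","tool_pos","ee_rot","width")})
E
```

```text
pics
scene [[519.76979294   0.         319.61786909]
 [  0.         519.76979294 235.27841181]
 [  0.           0.           1.        ]] [[-0.68913138  0.72460533  0.00671223]
 [ 0.58032985  0.55741888 -0.59371833]
 [-0.43395299 -0.40525463 -0.80464494]] [ 0.31025236 -0.27485917  1.2997323 ]
top [[539.99390509   0.         319.74062853]
 [  0.         539.99390509 239.02103524]
 [  0.           0.           1.        ]] [[-0.05142897 -0.99866744 -0.00428941]
 [-0.97463683  0.05112725 -0.21787392]
 [ 0.2178029  -0.00702441 -0.9759675 ]] [0.02880267 0.47729227 1.24085211]
{'time': 0.1, 'tool_pos': array([0.12779382, 0.53442377, 0.19223177]), 'ee_rot': array([-3.13963539e+00, -2.16525854e-04,  2.90678763e+00]), 'width': 0.09400344049458391}
```

View pics/scene0.png

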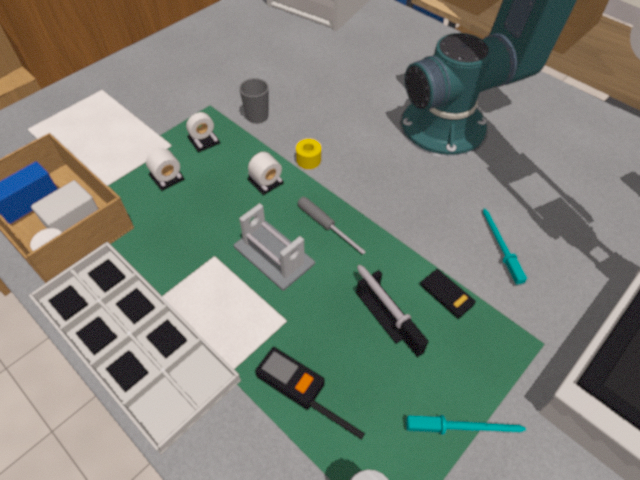

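View pics/top0.png

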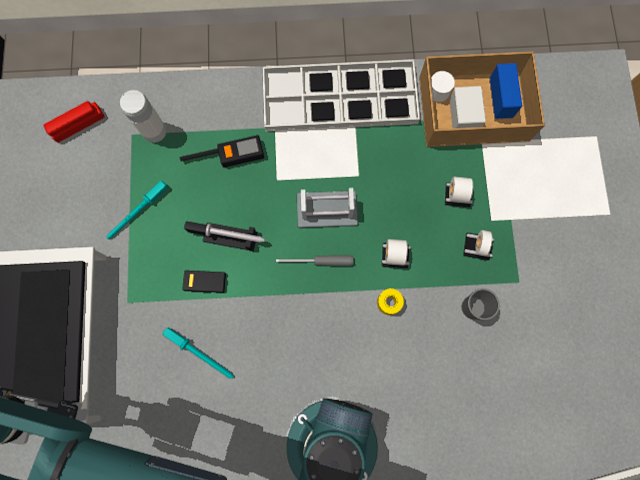

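The scene view shows white rolls at about (202,130), (163,166) and (266,170), the holder at (275,247) and the spindle on its rest at (392,308). In the top view the rolls are at (460,190), (396,252) and (481,242), and the holder is at (327,207). The black-handled steel spindle at (228,236) matches the description. The turquoise ones at (138,210) and (198,352) are look-alikes, and the yellow ring at (391,301) isn't meant. Next is an enlarged crop to tell the wide rolls from the narrow one.

```bash
cat > h.py <<'E'
import numpy as np, cv2
from bench import robot, imaging
def ray(n,uv):
    p=imaging.camera_params(n);R,t=np.array(p["R"]),np.array(p["t"])
    d=R.T@np.linalg.solve(p["camera_matrix"],[uv[0],uv[1],1.]);return -R.T@t,d
def plane(n,uv,z):
    c,d=ray(n,uv);return c+d*(z-c[2])/d[2]
def proj(n,X):
    p=imaging.camera_params(n);x=p["camera_matrix"]@(p["R"]@np.array(X)+p["t"]);return x[:2]/x[2]
def tri(ua,ub):
    c1,d1=ray("scene",ua);c2,d2=ray("top",ub)
    s=np.linalg.lstsq(np.c_[d1,-d2],c2-c1,rcond=None)[0]
    a,b=c1+s[0]*d1,c2+s[1]*d2;return (a+b)/2,np.linalg.norm(a-b)
E
python3 - <<'E'
import cv2,numpy as np
t=cv2.imread("pics/top0.png")
a=cv2.resize(t[170:270,375:510],None,fx=5.9,fy=5.9,interpolation=cv2.INTER_CUBIC);cv2.imwrite("pics/rolls.png",a)
s=cv2.imread("pics/top0.png")
a=cv2.resize(t[180:260,180:370],None,fx=4.2,fy=4.2,interpolation=cv2.INTER_CUBIC);cv2.imwrite("pics/hs.png",a)
E
```

```text
(no output)
```

View pics/rolls.png

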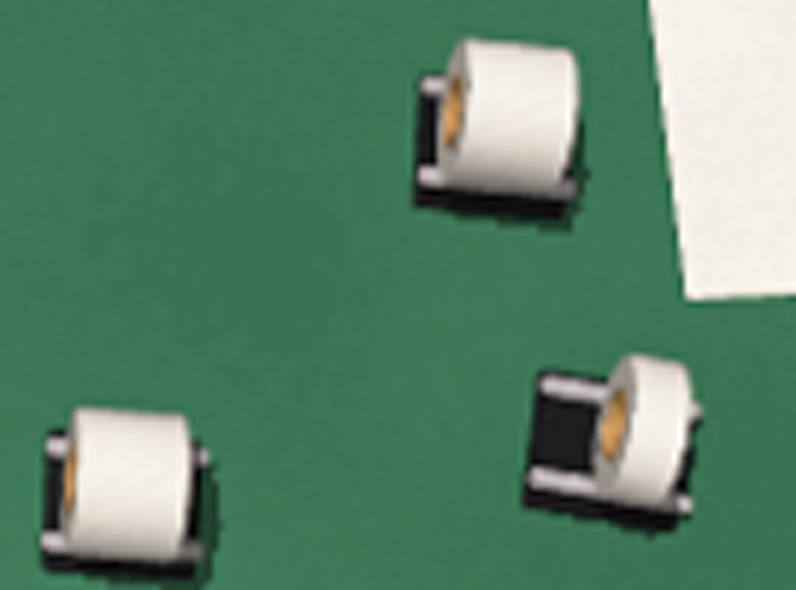

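View pics/hs.png

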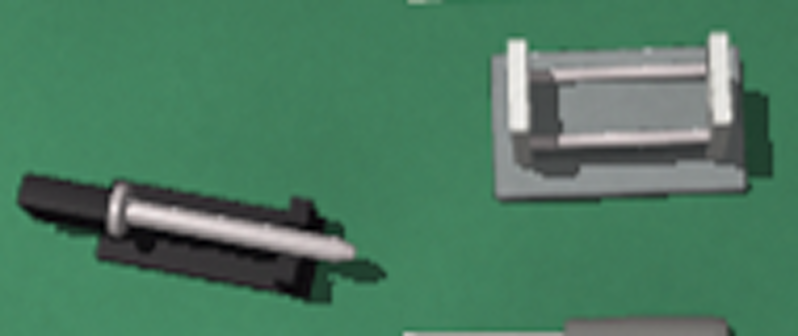

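Two rolls are wide: (460,190), and (396,252) by the bench edge. The roll at (481,242), with half its chock empty, is the narrow one. The spindle's collar is at about (208,229) and its tip at (264,239), pointing toward the holder's left (+y) cheek, whose top is at (303,200). Next I measure.

```bash
cat > meas.py <<'E'
from h import *
import sys
K=8
def big(im,box):
    x0,y0,x1,y1=box
    return cv2.resize(im[y0:y1,x0:x1],None,fx=K,fy=K,interpolation=cv2.INTER_CUBIC)
def full(box,p): return (np.asarray(p,float)+.5)/K-.5+np.array(box[:2])
def comp(m,n=1):
    k,l,s,c=cv2.connectedComponentsWithStats(m.astype(np.uint8))
    return [(l==i) for i in 1+np.argsort(-s[1:,4])[:n]]
def edges(m,f=(.25,.75)):
    xs=np.where(m.any(0))[0];a,b=xs[0],xs[-1];c=np.arange(int(a+f[0]*(b-a)),int(a+f[1]*(b-a)))
    top=[np.where(m[:,x])[0][0] for x in c];bot=[np.where(m[:,x])[0][-1]+1 for x in c]
    return c,np.polyfit(c,top,1),np.polyfit(c,bot,1)
def roll(im,box,z=.045):
    g=big(im,box).astype(int);hsv=cv2.cvtColor(g.clip(0,255).astype(np.uint8),cv2.COLOR_BGR2HSV).astype(int)
    # paper (bright) or tan core
    m=(g[:,:,2]>140);m=comp(m)[0]
    return m
E
python3 - <<'E'
from meas import *
t=cv2.imread("pics/top0.png");s=cv2.imread("pics/scene0.png")
out=[]
for nm,bt in(("A",(442,170,482,212)),("B",(378,232,416,272))):
    m=roll(t,bt)
    m=cv2.morphologyEx(m.astype(np.uint8),cv2.MORPH_OPEN,np.ones((41,41)))>0; m=comp(m)[0]
    c,pt,pb=edges(m)
    x0,x1=np.where(m.any(0))[0][[0,-1]]
    P=lambda x,p:plane("top",full(bt,(x,np.polyval(p,x))),.045)
    for p in(pt,pb):
        d=P(c[0],p)-P(c[-1],p);print(nm,"axis yaw",np.degrees(np.arctan2(d[1],d[0])))
    cnt=max(cv2.findContours(m.astype(np.uint8),0,2)[0],key=cv2.contourArea)
    (u,v),sz,_=cv2.minAreaRect(cnt);mo=cv2.moments(cv2.convexHull(cnt));q=(mo["m10"]/mo["m00"],mo["m01"]/mo["m00"])
    print(nm,full(bt,(u,v)),np.array(sz)/K,plane("top",full(bt,(u,v)),.045),plane("top",full(bt,q),.045)); out.append(cv2.resize(m.astype(np.uint8)*255,(300,300)))
# holder cheeks
b=(290,180,366,232);g=big(t,b).min(2)
for m in comp(g>185,2):
    cnt=max(cv2.findContours(m.astype(np.uint8),0,2)[0],key=cv2.contourArea);r=cv2.minAreaRect(cnt)
    print("cheek",full(b,r[0]),np.array(r[1])/K,r[2],plane("top",full(b,r[0]),.092))
    out.append(cv2.resize(m.astype(np.uint8)*255,(300,300)))
# spindle
b=(195,218,272,252);g=big(t,b).astype(int)
m=(g[:,:,2]>115);m=comp(m)[0];out.append(cv2.resize(m.astype(np.uint8)*255,(600,300)))
c,pt,pb=edges(m,(.3,.8));mid=(pt+pb)/2
xs=np.where(m.any(0))[0];P=lambda x:plane("top",full(b,(x,np.polyval(mid,x))),.04)
a,e=P(xs[0]),P(xs[-1]);d=a-e;print("spindle collar-end",a,"tip",e,np.linalg.norm(d),"yaw",np.degrees(np.arctan2(d[1],d[0])))
# base outline of holder
cv2.imwrite("pics/m.png",np.vstack([np.hstack(out[:2]),np.hstack(out[2:4]),out[4]]))
E
```

```text
A axis yaw 80.99669417299378
A axis yaw 79.77245799508866
A [462.27593231 188.63030624] [19.96908379 23.37296486] [ 0.58826649 -0.35252681  0.045     ] [ 0.58873765 -0.35197176  0.045     ]
B axis yaw 81.41172695923966
B axis yaw 82.99395520337283
B [396.18119049 251.28917503] [21.0694313 23.9349823] [ 0.44018023 -0.17744858  0.045     ] [ 0.44031855 -0.17749084  0.045     ]
cheek [302.66509247 199.90552139] [20.88808441  4.27235079] 88.2901840209961 [0.56591595 0.03964382 0.092     ]
cheek [351.06336212 198.21688843] [20.77043152  4.34370995] 88.31531524658203 [ 0.56404005 -0.07462402  0.092     ]
spindle collar-end [0.51867439 0.27079949 0.04      ] tip [0.48600669 0.13855254 0.04      ] 0.13622200663055573 yaw 76.1245466197558
```

```bash
python3 -c "
import cv2;m=cv2.imread('pics/m.png');cv2.imwrite('pics/m2.png',cv2.resize(m,(400,600)))"
```

```text
(no output)
```

View pics/m2.png

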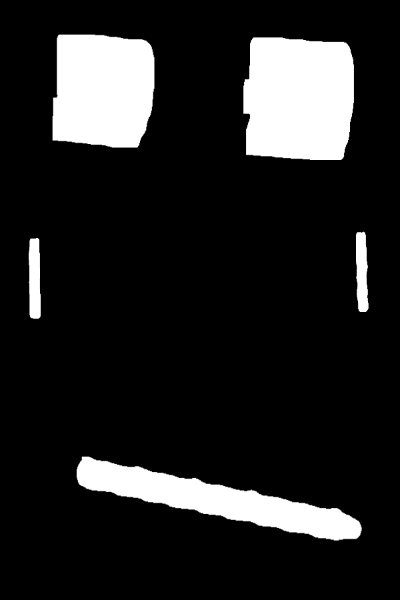

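The masks are clean: two roll silhouettes, two cheek tops 114.3 mm apart (114 expected), and the shaft. Next is a cross-check in the scene view, then the move deltas.

```bash
python3 - <<'E'
from meas import *
s=cv2.imread("pics/scene0.png")
for nm,b,X in(("A",(140,142,190,192),(.5875,-.3505,.045)),("B",(244,146,290,196),(.4402,-.1775,.045))):
    g=big(s,b).astype(int);m=(g[:,:,2]>150)&(g[:,:,2]>g[:,:,1]-15)
    m=cv2.morphologyEx(m.astype(np.uint8),cv2.MORPH_OPEN,np.ones((41,41)));m=comp(m)[0]
    cnt=max(cv2.findContours(m.astype(np.uint8),0,2)[0],key=cv2.contourArea);mo=cv2.moments(cv2.convexHull(cnt));q=full(b,(mo["m10"]/mo["m00"],mo["m01"]/mo["m00"]))
    print(nm,q,proj("scene",X),plane("scene",q,.045))
print("collar",plane("top",(207.9,228.8),.04))
R=np.radians(76.12);d=np.array([np.cos(R),np.sin(R),0]);tip=np.array([.486,.1386,.04])
for k in(0,.136,.1695):print(k,proj("scene",tip+k*d),tip+k*d)
H=np.array([.565,-.0175,0]);hy=np.array([np.cos(np.radians(89.06)),np.sin(np.radians(89.06)),0]);hx=np.array([hy[1],-hy[0],0])
for y,z in((.057,.092),(-.057,.092),(.062,.07),(-.025,.07),(.025,.07),(.0955,.07)):
    print(y,z,H+y*hy+[0,0,z],proj("scene",H+y*hy+[0,0,z]))
for b in((128,200),(131,190)): print("box",tri(b,(427,146)))
c=cv2.resize(s[195:365,225:435],None,fx=3.5,fy=3.5,interpolation=cv2.INTER_CUBIC);cv2.imwrite("pics/sc.png",c)
E
```

```text
A [158.43450054 159.4610212 ] [162.28694716 164.80473161] [ 0.58356263 -0.37015394  0.045     ]
B [264.25248253 167.71506977] [264.47271839 169.3972895 ] [ 0.43706998 -0.18158928  0.045     ]
collar [0.52066108 0.27422071 0.04      ]
0 [359.11883504 266.80854074] [0.486  0.1386 0.04  ]
0.136 [402.7637518  320.65312618] [0.51862493 0.27062884 0.04      ]
0.1695 [414.50411403 335.13717114] [0.52666122 0.30315065 0.04      ]
0.057 0.092 [0.56593511 0.03949233 0.092     ] [292.38302406 246.57915942]
-0.057 0.092 [ 0.56406489 -0.07449233  0.092     ] [251.85377222 212.83422843]
0.062 0.07 [0.56601713 0.04449166 0.07      ] [294.63126722 254.83183599]
-0.025 0.07 [ 0.56458987 -0.04249664  0.07      ] [263.75892853 228.90194802]
0.025 0.07 [0.56541013 0.00749664 0.07      ] [281.22961416 243.57569612]
0.0955 0.07 [0.56656671 0.07798715 0.07      ] [307.13034894 265.32990003]
box (array([ 0.70111276, -0.27795819,  0.07628154]), np.float64(0.023256121073429156))
box (array([ 0.69010597, -0.27155554,  0.10272355]), np.float64(0.022209763527837493))
```

View pics/sc.png

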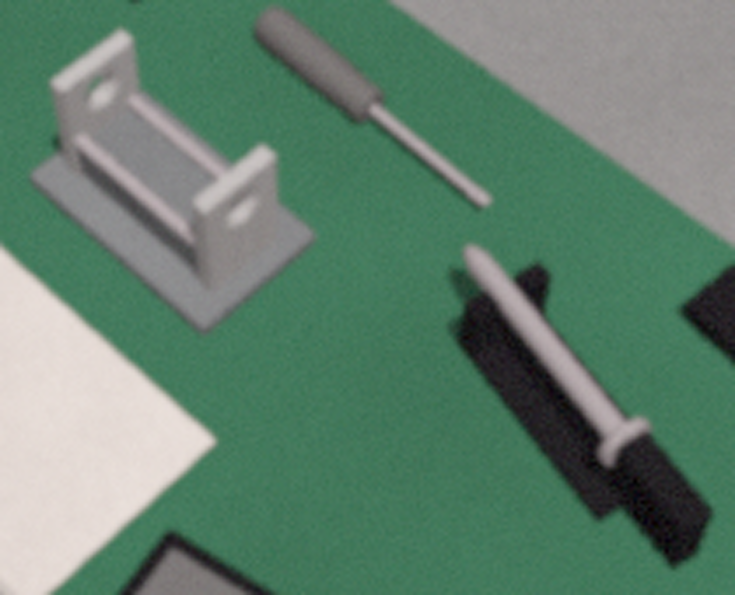

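Projections land on the seen hole (crop 242,208), collar (624,441) and tip (472,250), so the poses hold. Moving to roll B at (0.440, -0.178).

```bash
R='[1.95,-4.45,0,0,0,-5.27,1]'; python3 -m pendant '[[1.95,-4.45,0,0,0,-5.27,1],[1.95,-4.45,0,0,0,-5.27,1],[1.95,-4.45,0,0,0,-5.27,1],[1.95,-4.45,0,0,0,-5.27,1],[1.95,-4.45,0,0,0,-5.27,1],[1.95,-4.45,0,0,0,-5.27,1],[1.95,-4.45,0,0,0,-5.27,1],[1.95,-4.45,0,0,0,-5.27,1]]'; python3 -m pendant '[[1.95,-4.45,0,0,0,-5.27,1],[1.95,-4.45,0,0,0,-5.27,1],[1.95,-4.45,0,0,0,-5.27,1],[1.95,-4.45,0,0,0,-5.27,1],[1.95,-4.45,0,0,0,-5.27,1],[1.95,-4.45,0,0,0,-5.27,1],[1.95,-4.45,0,0,0,-5.27,1],[1.95,-4.45,0,0,0,-5.27,1]]'; python3 -m pendant '[[0,0,0,0,0,0,1],[0,0,0,0,0,0,1]]'
```

```text
time: 0.9
tool_pos: [0.284, 0.1771, 0.193]
ee_rot: [3.141, 0.0, 2.168]
wrist_force: [1.1, -0.4, 1.2]
width: 0.094
finger_force: 0.0
time: 1.7
tool_pos: [0.4401, -0.1791, 0.1928]
ee_rot: [-3.141, -0.001, 1.431]
wrist_force: [0.5, -0.5, 0.4]
width: 0.0941
finger_force: 0.0
time: 1.9
tool_pos: [0.4395, -0.1773, 0.1922]
ee_rot: [-3.139, -0.002, 1.434]
wrist_force: [0.0, 0.7, -0.4]
width: 0.0939
finger_force: 0.0
```

```bash
python3 -m pendant '[[0,0,-4,0,0,0,1],[0,0,-4,0,0,0,1],[0,0,-3.5,0,0,0,1],[0,0,-2.5,0,0,0,1],[0,0,-1.5,0,0,0,1],[0,0,0,0,0,0,1],[0,0,0,0,0,0,0.5],[0,0,0,0,0,0,0.5]]'; python3 -m pendant '[[0,0,0,0,0,0,0.5],[0,0,0,0,0,0,0.5],[0,0,0,0,0,0,0.5],[0,0,0,0,0,0,0.5]]'
```

```text
time: 2.7
tool_pos: [0.4409, -0.1769, 0.0401]
ee_rot: [3.139, 0.001, 1.436]
wrist_force: [-0.2, -0.0, -0.2]
width: 0.0812
finger_force: 0.0
time: 3.1
tool_pos: [0.4384, -0.177, 0.0388]
ee_rot: [-3.138, 0.0, 1.435]
wrist_force: [-4.8, 1.2, 5.1]
width: 0.0581
finger_force: 30.0
```

```bash
python3 -m pendant '[[0,0,1,0,0,0,0.5],[0,0,3,0,0,0,0.5],[0,0,4,0,0,0,0.5],[0,0,3.5,0,0,0,0.5],[0,0,0,0,0,0,0.5]]'; python3 -m pendant '[[1.5,1.6,0,0,0,1,0.5],[2.2,2.4,0,0,0,1.2,0.5],[2.6,2.8,0,0,0,1.2,0.5],[2.6,2.8,0,0,0,1.2,0.5],[2.2,2.4,0,0,0,1.2,0.5],[1.4,1.5,0,0,0,1,0.5],[0,0,0,0,0,0,0.5],[0,0,0,0,0,0,0.5]]'
```

```text
time: 3.6
tool_pos: [0.4436, -0.1789, 0.1601]
ee_rot: [3.129, 0.004, 1.435]
wrist_force: [0.7, 0.0, 0.2]
width: 0.0574
finger_force: 30.0
time: 4.4
tool_pos: [0.5644, -0.0421, 0.152]
ee_rot: [-3.139, 0.0, 1.554]
wrist_force: [-0.4, -0.1, -0.6]
width: 0.0577
finger_force: 30.0
```

```bash
python3 -m pendant '[[0,0,-2.5,0,0,0,0.5],[0,0,-2.5,0,0,0,0.5],[0,0,-2,0,0,0,0.5],[0,0,-1,0,0,0,0.5],[0,0,-0.5,0,0,0,0.5],[0,0,0,0,0,0,0.5],[0,0,0,0,0,0,0.5]]'; python3 - <<'E'
from h import *
a=imaging.snapshot("scene")[150:310,200:380,::-1];cv2.imwrite("pics/p1.png",cv2.resize(a,None,fx=3.7,fy=3.7,interpolation=cv2.INTER_CUBIC))
E
```

```text
time: 5.1
tool_pos: [0.5657, -0.0425, 0.0696]
ee_rot: [3.139, 0.0, 1.553]
wrist_force: [0.1, 0.2, -1.1]
width: 0.0573
finger_force: 30.0
```

View pics/p1.png

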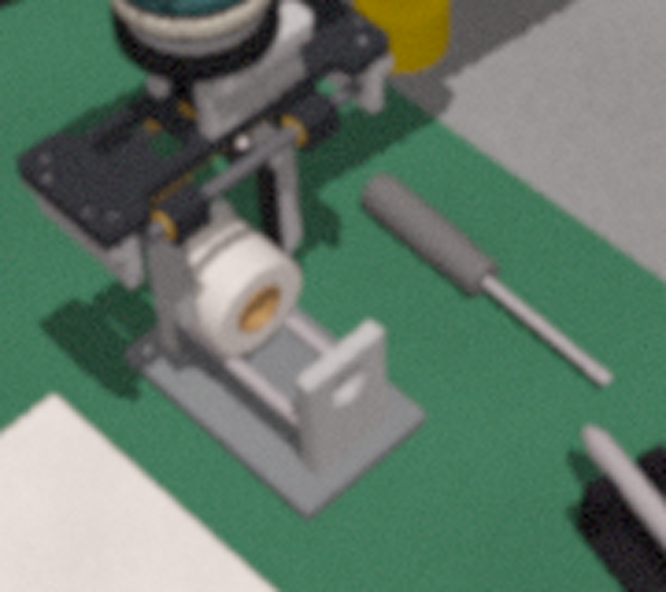

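The roll is held level between the cheeks, its core at crop (260,305), slightly above the bars. Lowering to contact.

```bash
python3 -m pendant '[[0,0,-0.3,0,0,0,0.5],[0,0,0,0,0,0,0.5],[0,0,0,0,0,0,0.5]]';python3 -m pendant '[[0,0,-0.2,0,0,0,0.5],[0,0,0,0,0,0,0.5],[0,0,0,0,0,0,0.5]]'
```

```text
time: 5.45
tool_pos: [0.5651, -0.042, 0.0655]
ee_rot: [3.141, 0.0, 1.554]
wrist_force: [-0.7, -0.1, -1.3]
width: 0.0576
finger_force: 30.0
time: 5.75
tool_pos: [0.5654, -0.0421, 0.0643]
ee_rot: [3.14, 0.0, 1.554]
wrist_force: [-1.4, 1.2, 4.6]
width: 0.0579
finger_force: 30.0
```

```bash
python3 -m pendant '[[0,0,0,0,0,0,1],[0,0,0,0,0,0,1],[0,0,0,0,0,0,1],[0,0,0,0,0,0,1],[0,0,1.5,0,0,0,1],[0,0,3,0,0,0,1],[0,0,4,0,0,0,1],[0,0,3,0,0,0,1]]';python3 -m pendant '[[0.3,-3.4,0,0,0,-1,1],[0.3,-4.6,0,0,0,-1.2,1],[0.3,-4.8,0,0,0,-1.4,1],[0.3,-4.8,0,0,0,-1.4,1],[0.3,-4.8,0,0,0,-1.4,1],[0.3,-4.8,0,0,0,-1.4,1],[0.4,-3.6,0,0,0,-1,1],[0,0,0,0,0,0,1]]'; python3 -m pendant '[[0,0,0,0,0,0,1],[0,0,0,0,0,0,1]]'
```

```text
time: 6.55
tool_pos: [0.5656, -0.0422, 0.182]
ee_rot: [3.138, 0.001, 1.554]
wrist_force: [1.4, 0.6, 0.5]
width: 0.0942
finger_force: 0.0
time: 7.35
tool_pos: [0.586, -0.3552, 0.1778]
ee_rot: [-3.141, 0.002, 1.394]
wrist_force: [-0.2, 0.2, 0.1]
width: 0.0942
finger_force: 0.0
time: 7.55
tool_pos: [0.5873, -0.3488, 0.1792]
ee_rot: [3.141, -0.0, 1.402]
wrist_force: [0.1, 0.8, 0.5]
width: 0.0937
finger_force: 0.0
```

```bash
python3 - <<'E'
from meas import *
t=imaging.snapshot("top")[:,:,::-1].copy();cv2.imwrite("pics/top1.png",t)
# A view is hidden by the hand; show roll B in cradle: crop
c=cv2.resize(t[165:245,280:480],None,fx=4,fy=4,interpolation=cv2.INTER_CUBIC);cv2.imwrite("pics/t1c.png",c)
E
```

```text
(no output)
```

View pics/t1c.png

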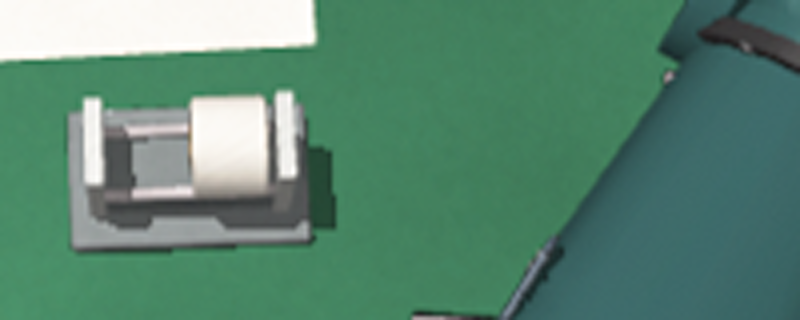

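Roll B sits in the cradle at crop x 190–268, between cheeks whose inner edges are at 103 and 277. It is released and straight. Now roll A.

```bash
python3 - <<'E'
from meas import *
t=cv2.imread("pics/top1.png")
H=np.array([.565,-.0175,0]);a=np.radians(89.06);hy=np.array([np.cos(a),np.sin(a),0])
for x in(190,268):
    u=(x/4+280,165+140/4); print([round(float((plane("top",u,z)-H)@hy*1000),1) for z in(.09,.1)])
for x in(103,277):
    u=(x/4+280,165+140/4); print(round(float((plane("top",u,.092)-H)@hy*1000),1))
E
python3 -m pendant '[[0,0,-3,0,0,0,1],[0,0,-4,0,0,0,1],[0,0,-3.5,0,0,0,1],[0,0,-2.2,0,0,0,1],[0,0,-1.4,0,0,0,1],[0,0,0,0,0,0,1],[0,0,0,0,0,0,0.5],[0,0,0,0,0,0,0.5]]'; python3 -m pendant '[[0,0,0,0,0,0,0.5],[0,0,0,0,0,0,0.5],[0,0,0,0,0,0,0.5],[0,0,0,0,0,0,0.5]]'
```

```text
[-1.4, -1.2]
[-47.5, -46.9]
49.9
-52.7
time: 8.4
tool_pos: [0.5884, -0.3506, 0.04]
ee_rot: [3.138, 0.002, 1.401]
wrist_force: [-1.3, 0.3, 0.2]
width: 0.0816
finger_force: 0.0
time: 8.8
tool_pos: [0.5858, -0.3503, 0.0382]
ee_rot: [-3.14, 0.0, 1.4]
wrist_force: [-4.7, 0.8, 5.6]
width: 0.0577
finger_force: 30.0
```

```bash
python3 -m pendant '[[0,0,1,0,0,0,0.5],[0,0,3,0,0,0,0.5],[0,0,4,0,0,0,0.5],[0,0,3.5,0,0,0,0.5],[0,0,0,0,0,0,0.5]]'; python3 -m pendant '[[-0.2,3.0,0,0,0,0.9,0.5],[-0.2,4.0,0,0,0,1,0.5],[-0.2,4.4,0,0,0,1,0.5],[-0.3,4.5,0,0,0,1,0.5],[-0.3,4.5,0,0,0,1,0.5],[-0.3,4.5,0,0,0,1,0.5],[-0.3,4.4,0,0,0,1,0.5],[-0.2,4.0,0,0,0,1,0.5]]'; python3 -m pendant '[[-0.2,2.5,0,0,0,0.9,0.5],[0,0,0,0,0,0,0.5],[0,0,0,0,0,0,0.5],[0,0,0,0,0,0,0.5]]';python3 -m pendant '[[0,0,-2,0,0,0,0.5],[0,0,-1.5,0,0,0,0.5],[0,0,0,0,0,0,0.5],[0,0,0,0,0,0,0.5]]'
python3 - <<'E'
from h import *
a=imaging.snapshot("scene")[150:310,200:380,::-1];cv2.imwrite("pics/p2.png",cv2.resize(a,None,fx=3.7,fy=3.7,interpolation=cv2.INTER_CUBIC))
E
```

```text
time: 9.3
tool_pos: [0.5905, -0.3521, 0.1606]
ee_rot: [3.128, 0.006, 1.4]
wrist_force: [0.3, -0.7, 0.9]
width: 0.0574
finger_force: 30.0
time: 10.1
tool_pos: [0.5663, -0.0147, 0.1508]
ee_rot: [-3.141, -0.001, 1.539]
wrist_force: [1.5, 0.3, -1.8]
width: 0.058
finger_force: 30.0
time: 10.5
tool_pos: [0.565, 0.0069, 0.1516]
ee_rot: [-3.141, 0.0, 1.553]
wrist_force: [-0.2, -1.2, -1.2]
width: 0.0579
finger_force: 30.0
time: 10.9
tool_pos: [0.5646, 0.0072, 0.1166]
ee_rot: [-3.14, -0.0, 1.553]
wrist_force: [-0.5, -0.2, -0.9]
width: 0.0579
finger_force: 30.0
```

View pics/p2.png

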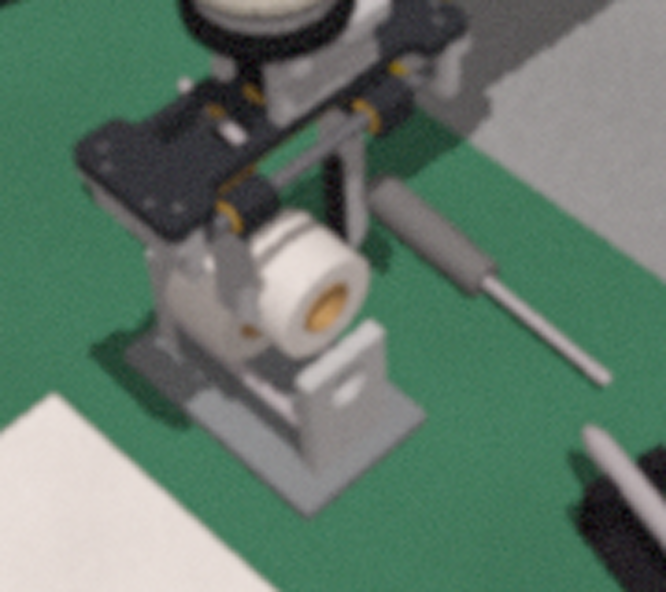

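Roll A is over the free half, with the near face's core at crop (327,306), i.e. full px (288.4,232.7). Computing its axial position.

```bash
python3 - <<'E'
from h import *
H=np.array([.565,-.0175,0]);a=np.radians(89.06);hy=np.array([np.cos(a),np.sin(a),0]);hx=np.array([hy[1],-hy[0],0])
for uv in((288.4,232.7),):
  for z in(.121,.123,.125):
    p=plane("scene",uv,z)-H;print(z,p@hx*1000,p@hy*1000)
for y in(.045,.047,.049):print(y,(proj("scene",H+y*hy+[0,0,.123])-[200,150])*3.7)
E
```

```text
0.121 -2.8661281352489447 44.99648311270169
0.123 -1.898718432550862 46.13839876255231
0.125 -0.9313087298525579 47.28031441240298
0.045 [322.67338867 306.88089189]
0.047 [325.47666416 309.18473786]
0.049 [328.28484528 311.49261547]
```

```bash
python3 -m pendant '[[0,0,-1.5,0,0,0,0.5],[0,0,-1.5,0,0,0,0.5],[0,0,-1,0,0,0,0.5],[0,0,-0.7,0,0,0,0.5],[0,0,0,0,0,0,0.5],[0,0,0,0,0,0,0.5]]';python3 -m pendant '[[0,0,-0.3,0,0,0,0.5],[0,0,-0.1,0,0,0,0.5],[0,0,0,0,0,0,0.5],[0,0,0,0,0,0,0.5]]'
```

```text
time: 11.55
tool_pos: [0.565, 0.008, 0.0702]
ee_rot: [-3.142, -0.0, 1.554]
wrist_force: [-1.1, 0.1, -1.6]
width: 0.0575
finger_force: 30.0
time: 11.95
tool_pos: [0.5651, 0.0079, 0.0665]
ee_rot: [3.141, 0.0, 1.554]
wrist_force: [-0.1, 0.3, -1.3]
width: 0.0576
finger_force: 30.0
```

```bash
python3 -m pendant '[[0,0,-0.2,0,0,0,0.5],[0,0,0,0,0,0,0.5],[0,0,0,0,0,0,0.5]]'
```

```text
time: 12.25
tool_pos: [0.5649, 0.0079, 0.0642]
ee_rot: [-3.142, 0.0, 1.554]
wrist_force: [-0.5, 0.1, -1.5]
width: 0.0578
finger_force: 30.0
```

```bash
python3 -m pendant '[[0,0,-0.1,0,0,0,0.5],[0,0,0,0,0,0,0.5],[0,0,0,0,0,0,0.5]]'
```

```text
time: 12.55
tool_pos: [0.5651, 0.0079, 0.0634]
ee_rot: [3.141, -0.0, 1.554]
wrist_force: [0.3, 0.6, -0.7]
width: 0.0574
finger_force: 30.0
```

```bash
python3 -m pendant '[[0,0,0,0,0,0,1],[0,0,0,0,0,0,1],[0,0,0,0,0,0,1],[0,0,0,0,0,0,1],[0,0,1.5,0,0,0,1],[0,0,3,0,0,0,1],[0,0,4,0,0,0,1],[0,0,3,0,0,0,1]]';python3 -m pendant '[[-0.5,3.5,0,0,0,-1.8,1],[-0.6,4.6,0,0,0,-1.9,1],[-0.6,4.8,0,0,0,-1.9,1],[-0.6,4.8,0,0,0,-1.9,1],[-0.6,4.8,0,0,0,-1.9,1],[-0.5,4.5,0,0,0,-1.8,1],[-0.4,2.5,0,0,0,-1.7,1],[0,0,0,0,0,0,1]]'; python3 -m pendant '[[0,0,0,0,0,0,1],[0,0,0,0,0,0,1]]'
python3 - <<'E'
from meas import *
t=imaging.snapshot("top")[:,:,::-1].copy();cv2.imwrite("pics/top2.png",t)
c=cv2.resize(t[165:275,180:370],None,fx=4.2,fy=4.2,interpolation=cv2.INTER_CUBIC);cv2.imwrite("pics/t2c.png",c)
E
```

```text
time: 13.35
tool_pos: [0.5656, 0.0079, 0.1821]
ee_rot: [3.138, 0.0, 1.554]
wrist_force: [1.6, 0.8, 0.4]
width: 0.094
finger_force: 0.0
time: 14.15
tool_pos: [0.526, 0.3064, 0.1793]
ee_rot: [3.141, -0.002, 1.334]
wrist_force: [0.9, -0.3, 0.7]
width: 0.094
finger_force: 0.0
time: 14.35
tool_pos: [0.5274, 0.3018, 0.1789]
ee_rot: [3.141, 0.0, 1.328]
wrist_force: [0.7, 0.3, -0.7]
width: 0.0944
finger_force: 0.0
```

View pics/t2c.png

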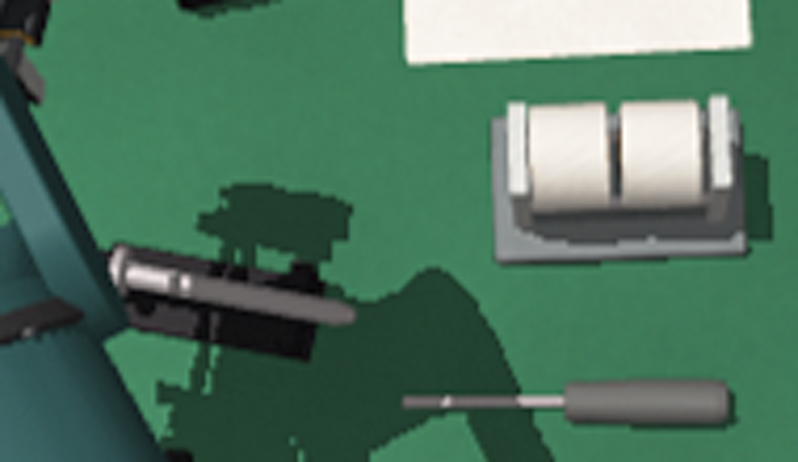

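Both wide rolls lie side by side in the cradle (crop x 530–607 and 620–700), straight and released, and the spindle hasn't moved (tip at 352,315). Now grasping the handle.

```bash
python3 -m pendant '[[0,0,-3,0,0,0,1],[0,0,-4,0,0,0,1],[0,0,-4,0,0,0,1],[0,0,-2.4,0,0,0,1],[0,0,-1.3,0,0,0,1],[0,0,0,0,0,0,1],[0,0,0,0,0,0,0.1],[0,0,0,0,0,0,0.1]]'; python3 -m pendant '[[0,0,0,0,0,0,0.1],[0,0,0,0,0,0,0.1],[0,0,0,0,0,0,0.1],[0,0,0,0,0,0,0.1],[0,0,0,0,0,0,0.1],[0,0,0,0,0,0,0.1]]'
```

```text
time: 15.2
tool_pos: [0.5287, 0.3034, 0.0339]
ee_rot: [3.138, -0.003, 1.328]
wrist_force: [0.4, 0.3, 0.2]
width: 0.0812
finger_force: 0.0
time: 15.8
tool_pos: [0.5269, 0.303, 0.0312]
ee_rot: [-3.142, 0.0, 1.329]
wrist_force: [0.0, -0.2, -0.0]
width: 0.0336
finger_force: 0.0
```

```bash
python3 -m pendant '[[0,0,0,0,0,0,0.1],[0,0,0,0,0,0,0.1],[0,0,0,0,0,0,0.1],[0,0,0,0,0,0,0.1],[0,0,0,0,0,0,0.1]]'; python3 -m pendant '[[0,0,0.5,0,0,0,0.1],[0,0,1.5,0,0,0,0.1],[0,0,2,0,0,0,0.1],[0,0,2,0,0,0,0.1],[0,0,2,0,0,0,0.1],[0,0,0,0,0,0,0.1],[0,0,0,0,0,0,0.1]]'
cat > tip.py <<'E'
from meas import *
# spindle tip & collar line by bright, low-saturation shaft mask in both views, near predicted place
def shaft(n,im,tip,back):
    a,b=proj(n,tip),proj(n,back);lo=np.minimum(a,b).astype(int)-14;hi=np.maximum(a,b).astype(int)+14
    bx=(*lo,*hi);g=big(im,bx).astype(int);m=(g[:,:,2]>g[:,:,1]*0.93)&(g[:,:,2]>85)
    # keep a band round the predicted line
    u=(b-a)/np.linalg.norm(b-a);yy,xx=np.mgrid[:g.shape[0],:g.shape[1]]
    P=np.stack([(xx+.5)/K-.5+lo[0]-a[0],(yy+.5)/K-.5+lo[1]-a[1]],-1)
    s,d=P@u,P@np.array([-u[1],u[0]])
    m&=(abs(d)<9)&(s>-12)&(s<np.linalg.norm(b-a)*.75)
    m=comp(m)[0]
    S,D=s[m],d[m];e=np.arange(S.min()+6,S.max()-2,.5)
    w=[(D[(S>=q)&(S<q+.5)].min(),D[(S>=q)&(S<q+.5)].max()) for q in e]
    mid=np.mean(w,1);p=np.polyfit(e+.25,mid,1)
    at=lambda q:a+u*q+np.array([-u[1],u[0]])*np.polyval(p,q)
    return at(S.min()),at(np.linalg.norm(b-a)*.6),p,np.median(np.ptp(np.array(w),axis=1))
if __name__=="__main__":
    o=robot.get_obs();T=o["tool_pos"];yaw=o["ee_rot"][2]
    d=np.array([np.cos(yaw),np.sin(yaw),0]);ax=T+[0,0,.009]
    tip,back=ax-d*.1695,ax-d*.0335
    r=[]
    for n in("scene","top"):
        im=imaging.snapshot(n)[:,:,::-1].copy();cv2.imwrite(f"pics/tip_{n}_{o['time']:.2f}.png",im)
        t,m,p,w=shaft(n,im,tip,back);r.append((t,m));print(n,t,proj(n,tip),"dev px",p,"w",w)
    print("tip",tri(r[0][0],r[1][0]),"expected",tip)
    # axis: intersect the two view planes
    N=[]
    for n,(t,m) in zip(("scene","top"),r):
        c,d1=ray(n,t);_,d2=ray(n,m);N.append(np.cross(d1,d2))
    v=np.cross(*N);v*=np.sign(v@d)/np.linalg.norm(v)
    print("axis yaw",np.degrees(np.arctan2(v[1],v[0])),"pitch",np.degrees(np.arcsin(v[2])),"tool yaw",np.degrees(yaw))
E
python3 tip.py
```

```text
time: 16.3
tool_pos: [0.5269, 0.303, 0.0312]
ee_rot: [-3.141, 0.0, 1.329]
wrist_force: [-0.8, -0.1, 0.3]
width: 0.0204
finger_force: 30.0
time: 17.0
tool_pos: [0.5274, 0.3031, 0.1122]
ee_rot: [3.14, -0.001, 1.329]
wrist_force: [-0.2, -0.1, -1.6]
width: 0.0203
finger_force: 30.0
scene [349.67704348 237.01224292] [361.87196332 242.41330865] dev px [-0.14555633  4.10485611] w 7.208796519292223
top [260.4405239  232.54640393] [260.32586988 231.78946164] dev px [ 0.00871967 -0.72055778] w 4.9222074676436005
tip (array([0.49025758, 0.12771562, 0.12751067]), np.float64(0.024032798747654818)) expected [0.48674293 0.13850174 0.12124168]
axis yaw 78.17109741141101 pitch 12.079154291093227 tool yaw 76.12267131515297
```

```bash
python3 -m pendant '[[0.7,-1.0,0,0,0,2.1,0.1],[0.7,-1.1,0,0,0,2.2,0.1],[0.7,-1.1,0,0,0,2.2,0.1],[0.7,-1.1,0,0,0,2.2,0.1],[0.7,-1.1,0,0,0,2.1,0.1],[0.7,-1.0,0,0,0,2.1,0.1],[0,0,-2,0,0,0,0.1],[0,0,-2,0,0,0,0.1]]';python3 -m pendant '[[0,0,-1.1,0,0,0,0.1],[0,0,0,0,0,0,0.1],[0,0,0,0,0,0,0.1],[0,0,0,0,0,0,0.1]]'
sed -i 's/(s>-12)/(s>-6)/' tip.py; python3 tip.py; python3 - <<'E'
from h import *
o=robot.get_obs()
import glob
f=sorted(glob.glob("pics/tip_scene*"))[-1]
im=cv2.imread(f)
for s in range(-8,60,6):
    d=np.array([np.cos(o["ee_rot"][2]),np.sin(o["ee_rot"][2]),0]);a=o["tool_pos"]+[0,0,.009]
    q=proj("scene",a-d*.1695+d*s*.0023);v=[im[int(q[1])+k,int(q[0])].max() for k in range(-6,10,1)];print(q.astype(int),v)
E
```

```text
time: 17.9
tool_pos: [0.5689, 0.2384, 0.07]
ee_rot: [-3.141, 0.0, 1.553]
wrist_force: [-0.1, -0.5, -2.4]
width: 0.0206
finger_force: 30.0
time: 18.3
tool_pos: [0.5697, 0.2393, 0.0615]
ee_rot: [3.14, -0.001, 1.554]
wrist_force: [0.4, -0.4, -1.3]
width: 0.0206
finger_force: 30.0
scene [298.40047819 259.93169978] [303.8914795  262.72327084] dev px [-0.02940608  1.22014964] w 7.706872212545802
top [290.08108996 202.9753726 ] [290.39951105 202.76554602] dev px [ 0.01297779 -0.20292666] w 4.639510809513473
tip (array([0.56859693, 0.0655848 , 0.07529913]), np.float64(0.011956792239631501)) expected [0.56682936 0.06980842 0.07048729]
axis yaw 89.2534652272717 pitch 3.338264914824606 tool yaw 89.03899535254837
[296 256] [np.uint8(136), np.uint8(155), np.uint8(169), np.uint8(180), np.uint8(181), np.uint8(174), np.uint8(165), np.uint8(151), np.uint8(142), np.uint8(139), np.uint8(138), np.uint8(139), np.uint8(142), np.uint8(139), np.uint8(143), np.uint8(139)]
[302 261] [np.uint8(143), np.uint8(139), np.uint8(139), np.uint8(140), np.uint8(139), np.uint8(137), np.uint8(132), np.uint8(130), np.uint
[... 1801 characters left out ...]
 297] [np.uint8(56), np.uint8(58), np.uint8(64), np.uint8(59), np.uint8(58), np.uint8(61), np.uint8(55), np.uint8(61), np.uint8(56), np.uint8(59), np.uint8(63), np.uint8(55), np.uint8(57), np.uint8(52), np.uint8(55), np.uint8(51)]
[351 302] [np.uint8(71), np.uint8(66), np.uint8(56), np.uint8(60), np.uint8(58), np.uint8(54), np.uint8(54), np.uint8(58), np.uint8(60), np.uint8(54), np.uint8(61), np.uint8(58), np.uint8(56), np.uint8(60), np.uint8(59), np.uint8(59)]
[357 307] [np.uint8(68), np.uint8(67), np.uint8(66), np.uint8(63), np.uint8(61), np.uint8(62), np.uint8(58), np.uint8(55), np.uint8(63), np.uint8(55), np.uint8(60), np.uint8(61), np.uint8(62), np.uint8(57), np.uint8(59), np.uint8(65)]
```

Shaft profiles sit within about 1 px of prediction in both views, so there's no sag and the tip is lined up to within about 1 mm. Inserting in stages.

```bash
python3 -m pendant '[[-0.02,-1,0,0,0,0,0.1],[-0.02,-1,0,0,0,0,0.1],[-0.02,-1,0,0,0,0,0.1],[-0.02,-1,0,0,0,0,0.1],[-0.02,-1,0,0,0,0,0.1],[0,0,0,0,0,0,0.1]]'
```

```text
time: 19.0
tool_pos: [0.568, 0.1872, 0.0604]
ee_rot: [3.142, 0.001, 1.552]
wrist_force: [-0.4, -0.2, -2.0]
width: 0.0209
finger_force: 30.0
```

```bash
python3 -m pendant '[[-0.02,-1,0,0,0,0,0.1],[-0.02,-1,0,0,0,0,0.1],[-0.01,-1,0,0,0,0,0.1],[-0.02,-1,0,0,0,0,0.1],[-0.02,-1,0,0,0,0,0.1],[0,0,0,0,0,0,0.1]]';python3 -m pendant '[[-0.02,-1,0,0,0,0,0.1],[-0.02,-1,0,0,0,0,0.1],[-0.02,-1,0,0,0,0,0.1],[-0.02,-1,0,0,0,0,0.1],[-0.01,-0.8,0,0,0,0,0.1],[0,0,0,0,0,0,0.1],[0,0,0,0,0,0,0.1]]'
```

```text
time: 19.6
tool_pos: [0.5671, 0.1374, 0.0603]
ee_rot: [3.142, 0.0, 1.552]
wrist_force: [-0.5, -0.6, -2.3]
width: 0.0206
finger_force: 30.0
time: 20.3
tool_pos: [0.5662, 0.0908, 0.0603]
ee_rot: [3.141, -0.0, 1.553]
wrist_force: [-0.4, -0.3, -1.9]
width: 0.0201
finger_force: 30.0
```

Passing freely; about 13 mm to go. Approaching in small steps until the collar contacts.

```bash
python3 -m pendant '[[-0.01,-0.5,0,0,0,0,0.1],[-0.01,-0.4,0,0,0,0,0.1],[0,-0.2,0,0,0,0,0.1],[0,0,0,0,0,0,0.1],[0,0,0,0,0,0,0.1]]';python3 -m pendant '[[0,-0.2,0,0,0,0,0.1],[0,-0.1,0,0,0,0,0.1],[0,0,0,0,0,0,0.1],[0,0,0,0,0,0,0.1]]'
```

```text
time: 20.8
tool_pos: [0.566, 0.08, 0.0603]
ee_rot: [3.142, -0.0, 1.554]
wrist_force: [-0.1, -1.2, -1.3]
width: 0.0208
finger_force: 30.0
time: 21.2
tool_pos: [0.5659, 0.0778, 0.0603]
ee_rot: [3.141, -0.002, 1.554]
wrist_force: [-0.5, 3.6, -1.4]
width: 0.0205
finger_force: 30.0
```

```bash
python3 -m pendant '[[0,-0.1,0,0,0,0,0.1],[0,0,0,0,0,0,0.1],[0,0,0,0,0,0,0.1]]';python3 -m pendant '[[0,-0.1,0,0,0,0,0.1],[0,0,0,0,0,0,0.1],[0,0,0,0,0,0,0.1]]'
```

```text
time: 21.5
tool_pos: [0.5659, 0.0778, 0.0603]
ee_rot: [3.142, -0.003, 1.555]
wrist_force: [0.7, 6.3, -0.6]
width: 0.0207
finger_force: 30.0
time: 21.8
tool_pos: [0.5659, 0.0778, 0.0603]
ee_rot: [3.141, -0.005, 1.555]
wrist_force: [0.2, 7.6, -1.4]
width: 0.0204
finger_force: 30.0
```

The force climbs with no travel: the collar is home. Setting it down, releasing and retreating upward.

```bash
python3 -m pendant '[[0,0.1,-0.2,0,0,0,0.1],[0,0,0,0,0,0,0.1],[0,0,0,0,0,0,0.5],[0,0,0,0,0,0,0.8],[0,0,0,0,0,0,0.8],[0,0,0,0,0,0,0.8],[0,0,0,0,0,0,0.8],[0,0,0,0,0,0,0.8]]';python3 -m pendant '[[0,0,1,0,0,0,0.8],[0,0,2,0,0,0,0.8],[0,0,3,0,0,0,0.8],[0,0,3,0,0,0,0.8],[0,3,3,0,0,0,0.8],[0,4,1,0,0,0,0.8],[-1,4.5,0,0,0,0,0.8],[-1,4.5,0,0,0,0,0.8]]';python3 -m pendant '[[-1,4.5,0,0,0,0,0.8],[-1,4.5,0,0,0,0,0.8],[0,0,0,0,0,0,0.8],[0,0,0,0,0,0,0.8]]'
python3 - <<'E'
from meas import *
H=np.array([.565,-.0175,0]);a=np.radians(89.06);hy=np.array([np.cos(a),np.sin(a),0])
im={}
for n in("scene","top"):
    im[n]=imaging.snapshot(n)[:,:,::-1].copy();cv2.imwrite(f"pics/end_{n}.png",im[n])
# along axis at z .067 in the top view: brightness profile beyond each cheek
for z in(.067,):
  for y in list(range(-90,-58,2))+list(range(58,84,2)):
    q=proj("top",H+hy*y/1000+[0,0,z]);q=np.round(q).astype(int);print(y,q,im["top"][q[1],q[0]])
# roll positions (white tops)
g=big(im["top"],(290,180,366,232)).min(2)
for m in comp(g>185,4):
    xs=np.where(m.any(0))[0];print("bright",m.sum()//K**2,[round(float((plane("top",full((290,180),(x,150)),.097)-H)@hy*1000),1) for x in(xs[0],xs[-1])])
E
```

```text
time: 22.6
tool_pos: [0.566, 0.0757, 0.0583]
ee_rot: [3.141, 0.0, 1.554]
wrist_force: [-0.6, 0.2, 0.1]
width: 0.0649
finger_force: 0.0
time: 23.4
tool_pos: [0.5463, 0.2373, 0.1902]
ee_rot: [3.139, -0.001, 1.553]
wrist_force: [1.0, 0.2, -0.7]
width: 0.0752
finger_force: 0.0
time: 23.8
tool_pos: [0.5256, 0.3268, 0.1888]
ee_rot: [3.141, 0.001, 1.556]
wrist_force: [-0.4, -0.6, -1.0]
width: 0.075
finger_force: 0.0
-90 [364 201] [ 88 121  62]
-88 [363 201] [ 87 119  61]
-86 [363 201] [ 87 119  61]
-84 [362 201] [ 88 122  62]
-82 [361 201] [ 86 119  60]
-80 [360 201] [ 73 100  51]
-78 [359 201] [70 98 47]
-76 [358 201] [101 116  95]
-74 [358 201] [101 116  95]
-72 [357 201] [166 165 177]
-70 [356 201] [155 154 164]
-68 [355 201] [ 97  96 100]
-66 [354 201] [117 118 121]
-64 [353 201] [182 186 188]
-62 [353 201] [182 186 188]
-60 [352 201] [225 228 228]
58 [303 203] [226 230 230]
60 [302 203] [224 228 228]
62 [301 203] [221 224 225]
64 [300 203] [193 193 203]
66 [299 203] [183 182 190]
68 [299 203] [183 182 190]
70 [298 203] [46 45 47]
72 [297 203] [33 33 33]
74 [296 203] [36 35 36]
76 [295 203] [37 35 37]
78 [294 203] [36 35 36]
80 [294 203] [36 35 36]
82 [293 203] [39 37 37]
bright 337 [49.8, 6.3]
bright 336 [-1.6, -45.0]
bright 88 [65.7, 51.6]
bright 80 [-51.5, -62.4]
```

Measured at the end: the tip emerges to about y = -75 mm, the collar is against the near cheek (62–69 mm), and the rolls span 6 to 50 and -45 to -2 mm. The hand is clear.

```bash
python3 -c "
from bench import robot
print(robot.close_job())"
```

```text
the job is handed in; nothing more can be done
None
```

Job handed in at about 24 s: both wide rolls lie in the cradle and the spindle is through to its collar and released; I did not re-check the narrow roll, screwdriver, pack or radio afterwards, and the hand-in gave no verdict.

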